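# Put the rice mould's cover back on its pins and close its box

### The arm

A 6-joint arm with a two-finger parallel gripper is mounted at the origin on the work surface. World frame = base frame: x ahead of the robot, y to its left, z up, the work surface at z = 0. Lengths are in m, angles in rad, forces in N, time in s.
With the tool pointing down it reaches from about 0.275 to 0.825 m from the base axis. Payload 4.9 kg.
Tool frame: the origin (TCP) lies at the very end of the fingers, on their centre line; the grasp point (between the pads) lies 19 mm behind it; z points along the fingers, y is the line along which they close (so a half turn about z gives the same grasp; the last joint's range is limited). The gripper opens to 85 mm and grips with 20 to 120 N. Pads are 22 mm wide; open, the fingers measure 114 mm over their backs; the gripper's body (76 mm by 85 mm) begins 54 mm behind the grasp point. The pads swing forward as they close: fully open they stand 13 mm farther back than shut.
Start: joints at [-1.375, 0.326, -0.193, 1.052, 0, 1.437], TCP at [0.178, -0.52, 0.231] pointing down, gripper open.
Joint ranges: [-2.65, 2.65], [-0.97, 1.79], [-1.3, 1.35], [-1.93, 2.1], [-1.47, 1.37], [-3.14, 3.14]. Speed limits (rad/s): [2.57, 2.57, 3.14, 3.14, 3.14, 3.14].

### API

Orientations are given as a 3x3 rotation matrix whose columns are the frame's x, y, z axes.
In Python, from station import arm, imaging, sign_off gives the robot as it stands.
- The arm moves only by the shell command python3 -m crank 'ROWS' [FORCE]. ROWS is JSON, a list of rows, each a list of 7 numbers: the shift along the world's x, y, z normalised to -1 to 1, where 1 is 100 mm, then the turn, a rotation vector about the world's x, y, z normalised to -1 to 1, where 1 is 180 degrees, then the opening, from 0 (shut) to 1 (fully open). A call has exactly 8 rows; each row is the pose to reach, as a shift and turn from the pose commanded when the call began, turning the shorter way round; what a row does not reach only later rows make up. A row lasts 1/8 s, in which the tool goes at most 62.5 mm and 10.7 degrees, less where a joint would pass 70% of its speed; a pose out of reach is approached as far as the arm can. A call with a number of a shift or a turn outside -1 to 1 is refused whole. A call with a gripper value outside its range is refused whole. The fingers move at their own pace and stop on an object; FORCE is the grip in N (left out, the last holds). Time passes only in rows, so rows that repeat a pose let the fingers close, or fill a call up. It gives the time, the measured TCP pose, the force, the opening and the grip force at its end, in the units of the state.
- arm.read_state(): the state, without advancing time (a new reading comes with each control period).
- imaging.read_camera(name): name is "scene" or "top"; returns a dict with "frame" (480x640x3 uint8, red, green, blue), "range_z" (480x640 float32, m along the optical axis (not along the pixel's ray), 0 where there is no reading), "mtx" (3x3 intrinsics, pixels), "origin" and "attitude" of the camera in the world. Camera axes: x right, y up, looking along -z (the intrinsics and any distortion apply to the point x, -y, -z); pixel columns grow to the right and rows downward; lengths in m; the calibration is good to about 2 mm. A picture is of the moment at which its call begins.
- sign_off(): hands the job in; it is judged then, once.
The state is a dict: "time": time; "joint_pos": joint angles; "qd": joint speeds; "effort": joint torques, N m; "ee_pos": TCP position; "ee_rot": TCP orientation; "ft_force": force on the tool from outside, world axes, zero at the start; "moment": the same for the moment, N m; "gripper_width": finger opening in m; "grip_force": force on a finger pad.
Only numpy, scipy, OpenCV 4.12 (cv2) and the standard library are available. Lean on these libraries where they do the work, as an engineer would, in place of code of your own. Each camera call takes 0.05 s, during which the arm holds its last target. There are 200 camera calls.

### The job

Take the mould's cover plate by its red grip from the sloping draining stand and lower it over the two locating pins in the grey box, keeping hold of it until it lies flush on the mould. Then let go and close the box: fold the blue inner flap fully down first, then the white outer flap fully down over it. Leave all the other things on the bench where they stand.

Things in the scene. Friction and masses are not known exactly. Their poses are not given: they have to be found in the camera images.
- cover: Loose cover plate of the mould, 0.25-0.5 kg: bare aluminium, 160 (x) x 100 (y) x 6 mm (z), two 12.5 mm through holes at x = +-62, y = 0, red grip on its upper face. Origin: centre of the underside; z: the plate's normal, grip side. The same when turned half round about z. At first it lies on the sloping stand, grip up, x up the slope.
- grip (a point): Middle of the cover's red grip bar, 31 mm above the plate's underside; axes as the cover's. The bar is 64 (x) x 14 (y) x 18 mm (z), 22 to 40 mm above the underside, on two posts 10 (x) x 12 (y) mm at x = +-25 mm.
- stand: Black plastic draining stand, fixed, 130 mm wide (y): a board 178 mm long sloping 32 degrees from level, rising towards +x from about 20 mm above the bench (-x end, towards the robot, with a lip 8 mm proud of the board) to 116 mm at x = +75. Origin: on the bench under its middle; z up. The cover lies on the board, its lower edge against the lip.
- case: Grey plastic box, open on top, fixed: outside 200 (x) x 160 (y) x 80 mm tall, walls and floor 4 mm. Inside, fixed, is the mould's lower half, a steel block 170 (x) x 110 (y) mm with two brass locating pins. Two flaps are hinged on its long rims: the blue inner flap on the +y rim, the white outer flap on the -y rim. Origin: on the bench under its centre; z up.
- seat (a point): Centre of the top face of the mould's lower half, 30 mm above the bench, where the underside centre of the seated cover lies; axes as the case's.
- pin_a (a point): Top of the brass locating pin at case x = +62, y = 0 mm, 50 mm above the bench. Upright, 10 mm diameter, 20 mm tall above the block, the last 7 mm tapering to 4 mm.
- pin_b (a point): Top of the like pin at case x = -62, y = 0 mm, 50 mm above the bench.
- inner_flap (a joint): Angle of the blue inner flap, rad: 0 closed (level over the box), 1.57 upright, up to 2.3 leaning outwards. 190 mm along the case's x, 85 mm from hinge to free edge, 3 mm thick. Stiff hinge (0.06 N m of friction): it stays where it is left.
- inner_flap_hinge (a point): Middle of the blue flap's hinge line, on the flap's mid-thickness, case frame (0, +80, 81.5) mm; the hinge runs along the case's x.
- inner_flap_edge (a point): Middle of the blue flap's free edge (85 mm from the hinge); it moves with the flap.
- outer_flap (a joint): Angle of the white outer flap, rad: as the blue one's. The flap is 190 mm along the case's x, 105 mm from hinge to free edge, 3 mm thick; it closes 5 mm above the blue one and overlaps it. Hinge friction 0.06 N m: it stays where it is left.
- outer_flap_hinge (a point): Middle of the white flap's hinge line, on the flap's mid-thickness, case frame (0, -80, 86.5) mm; the hinge runs along the case's x.
- outer_flap_edge (a point): Middle of the white flap's free edge (105 mm from the hinge); it moves with the flap.
- oil: Bystander: green glass bottle with a paper label, 62 mm diameter, 230 tall, loose. Origin: centre of its underside.
- cup: Bystander: blue ceramic cup without handle, 72 mm diameter, 80 tall, loose. Origin: centre of its underside.
- jar: Bystander: amber glass jar, 64 mm diameter, 85 tall, loose. Origin: centre of its underside.
- green_plate: Bystander: green melamine plate, 180 mm diameter, 18 tall, loose. Origin: centre of its underside.
- spoon: Bystander: steel slotted spoon lying on the bench, 300 mm long, at most 12 mm tall; handle end at its -x, slotted blade at +x, loose. Origin: on the bench under the middle of its length.
- steamer_low: Bystander: lower bamboo steamer tier, 176 mm diameter, 55 tall, loose. Origin: centre of its underside.
- steamer_top: Bystander: upper bamboo steamer tier with its lid, 182 mm diameter, 97 tall to the top of its knob, loose on the lower tier. Origin: centre of its underside.
- clip_box: Bystander: clear plastic box with a green lid and steel spring clips, fixed, 140 (x) x 208 (y) x 88 mm tall. Origin: centre of its underside.
Things that resemble listed ones, but are neither listed nor needed, are in the scene too. Of the things like the cover, leave any that is yellow; of the rest the larger one is meant.

How it is judged:
By the outcome, as a careful person would: the job done as asked, in the order asked, and still so for the second after the job is handed in, with the robot touching nothing.
It also fails if it takes over 72 s, if anything falls off the work surface, if the arm or the gripper's body presses on something with over 40 N, if the wrist force passes 120 N, or if a joint passes its speed limit or range.

## Working session

There is one attempt and no reset: what is moved stays moved. The work goes in short steps, Python scripts to look and compute and a shell command to move; the robot and the scene stay as the last step left them, time stands still between calls to the robot, and variables do not carry over. Pictures are saved under pics/ and viewed, at most 10 in all, crops included, and the job is handed in when it is done.

```bash
mkdir -p pics
cat > h.py <<'E'
import numpy as np,cv2
from station import arm,imaging
def cam(n):
    d=imaging.read_camera(n); 
    return d
def pts(d):
    K=d["mtx"];z=d["range_z"];v,u=np.mgrid[0:480,0:640]
    p=np.stack([(u-K[0,2])/K[0,0]*z,-(v-K[1,2])/K[1,1]*z,-z],-1)
    w=p@np.array(d["attitude"]).T+np.array(d["origin"]); w[z==0]=np.nan
    return w
E
python3 - <<'E'
from h import *
for n in("scene","top"):
    d=cam(n);cv2.imwrite(f"pics/{n}0.png",d["frame"][:,:,::-1]);np.savez(n+"0.npz",w=pts(d),f=d["frame"]);print(n,d["origin"],d["attitude"],d["mtx"],[k for k in d])
print(arm.read_state())
E
```

```text
scene [1.18476149 0.66068256 1.14264817] [[-0.7129468  -0.52372474  0.46628238]
 [ 0.70110055 -0.54457214  0.46032511]
 [ 0.01284075  0.65509814  0.75543467]] [[581.63720945   0.         319.07870021]
 [  0.         581.63720945 234.97317819]
 [  0.           0.           1.        ]] ['frame', 'range_z', 'mtx', 'origin', 'attitude']
top [ 0.42656684 -0.00816724  1.1168578 ] [[-0.00490871  0.99554248 -0.09418643]
 [-0.9998988  -0.00614412 -0.01283113]
 [-0.01335263  0.09411392  0.99547189]] [[480.93862236   0.         334.36560759]
 [  0.         480.93862236 239.60638513]
 [  0.           0.           1.        ]] ['frame', 'range_z', 'mtx', 'origin', 'attitude']
{'time': 0.1, 'joint_pos': array([-1.37518280e+00,  3.26868415e-01, -1.93512121e-01,  1.05198496e+00,
       -9.92164304e-06,  1.43661310e+00]), 'qd': array([ 0.00130561, -0.00147668,  0.0021489 , -0.00026424, -0.0009406 ,
        0.00036129]), 'effort': array([ 4.45117994e-04, -4.44239974e+01,  2.63037783e+01,  7.90392514e-03,
       -1.53904266e-04, -3.52788774e-06]), 'ee_pos': array([ 0.17803054, -0.51982867,  0.23057015]), 'ee_rot': array([[ 9.46108215e-01,  3.23850501e-01, -3.14729925e-04],
       [ 3.23850592e-01, -9.46106987e-01,  1.53731753e-03],
       [ 2.00092870e-04, -1.55639421e-03, -9.99998769e-01]]), 'ft_force': array([-1.12557437,  0.34446439, -0.14262791]), 'moment': array([-0.02130391,  0.00488557, -0.033888  ]), 'grip_force': 0.0, 'gripper_width': 0.08543745278421856}
```

View pics/scene0.png

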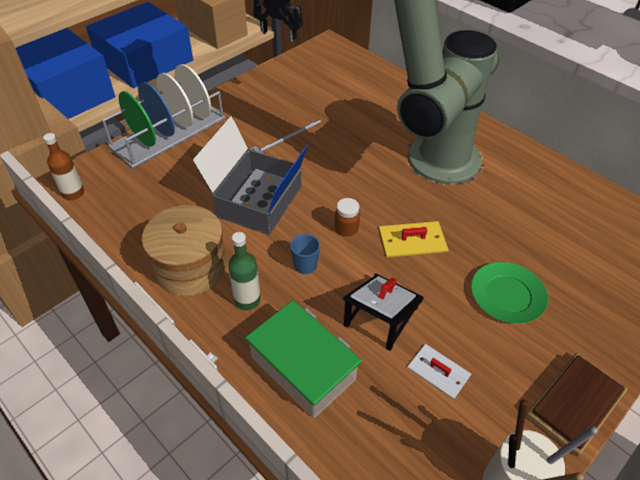

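View pics/top0.png

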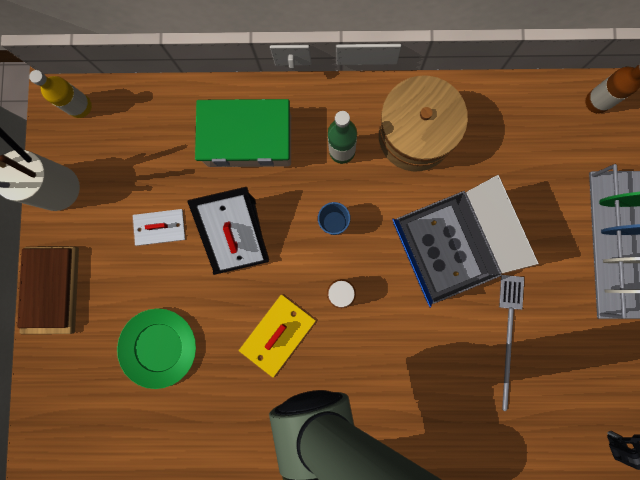

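Both views show the scene clearly. Three things look like the cover in the top view: a bare grey plate on the black sloping stand at (230,235), a yellow plate at (277,337), and a smaller white plate on the bench at (158,227). The one on the stand is meant, since it is larger, not yellow, and on the stand. The box is at (450,250) with its blue flap on the left (+y) and its white flap on the right leaning outwards. The spoon blade is at (512,292), close to the box.

```bash
cat > m.py <<'E'
from h import *
T=np.load("top0.npz");S=np.load("scene0.npz")
def red(f): 
    f=f.astype(int); return (f[...,0]>120)&(f[...,1]<70)&(f[...,2]<70)
def fitplane(p):
    c=np.median(p,0); 
    for _ in range(4):
        q=p[abs((p-c)@(np.linalg.svd(p-p.mean(0),full_matrices=False)[2][2]))<.004] if _ else p
        c=q.mean(0); n=np.linalg.svd(q-c,full_matrices=False)[2][2]
        p=q if _ else p
    return c,n*np.sign(n[2])
for nm,D in(("top",T),("scene",S)):
    w,f=D["w"],D["f"]
    n,l,st,c=cv2.connectedComponentsWithStats(red(f).astype(np.uint8))
    for i in range(1,n):
        if st[i,4]>40:
            p=w[l==i];p=p[~np.isnan(p).any(1)]; print(nm,"red",st[i],np.median(p,0).round(4))
    x,y,z=w[...,0],w[...,1],w[...,2]
    if nm=="top": roi=np.s_[190:272,190:268]
    else: roi=np.s_[270:345,340:425]
    p=w[roi].reshape(-1,3);g=f[roi].reshape(-1,3).astype(int)
    m=(g.min(1)>95)&(g.max(1)-g.min(1)<30)&~np.isnan(p).any(1)&(p[:,2]>.02)
    p=p[m];c,nn=fitplane(p);print(nm,"plate",len(p),c.round(4),nn.round(4),"slope",np.degrees(np.arccos(nn[2])).round(2),"dir",np.degrees(np.arctan2(-nn[1],-nn[0])).round(2))
    # in-plane rect
    d=p[abs((p-c)@nn)<.005]; ux=np.array([-nn[0]*nn[2],-nn[1]*nn[2],1-nn[2]**2]);ux/=np.linalg.norm(ux);uy=np.cross(nn,ux)
    q=np.c_[(d-c)@ux,(d-c)@uy].astype(np.float32);r=cv2.minAreaRect(q);print(" rect",r," centre",(c+ux*r[0][0]+uy*r[0][1]).round(4))
    # case
    if nm=="top": roi=np.s_[170:310,385:545]
    else: roi=np.s_[110:235,185:315]
    p=w[roi].reshape(-1,3);g=f[roi].reshape(-1,3).astype(int);ok=~np.isnan(p).any(1)
    white=ok&(g.min(1)>150)&(p[:,2]>.075);blue=ok&(g[:,2]>g[:,0]+50)&(p[:,2]>.07)
    for k,m in(("white",white),("blue",blue)):
        q=p[m];c,nn=fitplane(q);q=q[abs((q-c)@nn)<.006];print(nm,k,len(q),c.round(4),nn.round(3),"z",q[:,2].min().round(3),q[:,2].max().round(3),"low",q[q[:,2]<q[:,2].min()+.01].mean(0).round(4),"high",q[q[:,2]>q[:,2].max()-.006].mean(0).round(4))
    rim=ok&(abs(p[:,2]-.08)<.004)&(g.max(1)-g.min(1)<30)&(g.max(1)<140); q=p[rim];print(" rim",len(q),cv2.minAreaRect((q[:,:2]*1000).astype(np.float32)))
    br=ok&(g[:,0]>g[:,2]+40)&(g[:,0]>90)&(p[:,2]>.025)&(p[:,2]<.065);
    n,l,st,cc=cv2.connectedComponentsWithStats(br.reshape(w[roi].shape[:2]).astype(np.uint8))
    for i in range(1,n):
        if st[i,4]>4: print(" brass",st[i],np.median(p[l.ravel()==i],0).round(4),p[l.ravel()==i][:,2].max().round(4))
f=T["f"];a=cv2.resize(f[180:310,180:280],None,fx=4,fy=4);b=cv2.resize(f[170:310,385:545],None,fx=3,fy=3)[:520]
im=np.zeros((520,400+480,3),np.uint8);im[:,:400]=a;im[:b.shape[0],400:]=b;im=cv2.resize(im,(800,473));cv2.imwrite("pics/crop1.png",im[:,:,::-1])
E
python3 m.py
```

```text
top red [145 223  19   6  74] [0.5639 0.4178 0.0286]
top red [223 226  13  27 135] [0.5252 0.2289 0.1018]
top red [265 325  20  25 158] [0.3129 0.1401 0.0398]
top plate 2785 [0.5439 0.2326 0.0734] [-0.5166 -0.1195  0.8478] slope 32.02 dir 13.03
 rect ((-0.004131704568862915, 0.0006867945194244385), (0.1621246486902237, 0.1009155660867691), 0.4344719648361206)  centre [0.5404 0.2325 0.0712]
top white 3374 [ 0.5461 -0.3352  0.1386] [-0.344  0.854  0.39 ] z 0.086 0.186 low [ 0.5388 -0.317   0.0921] high [ 0.5514 -0.3528  0.1823]
top blue 373 [ 0.4728 -0.1526  0.1458] [ 0.359 -0.89   0.281] z 0.106 0.168 low [ 0.475  -0.1618  0.1122] high [ 0.4672 -0.1489  0.1638]
 rim 583 ((509.1777648925781, -242.427001953125), (199.4984130859375, 161.3928680419922), 22.19751739501953)
scene red [ 51 152  18  15  71] [ 0.8648 -0.6014  0.1342]
scene red [403 227  24  13 187] [0.3169 0.1445 0.0344]
scene red [378 277  19  22 183] [0.5431 0.2373 0.0987]
scene red [432 358  19  15  81] [0.5666 0.4232 0.029 ]
scene plate 1170 [0.5531 0.2466 0.0802] [-0.4871 -0.1107  0.8663] slope 29.97 dir 12.81
 rect ((-0.013392850756645203, -0.008015181869268417), (0.16468428075313568, 0.10188473016023636), 0.49506694078445435)  centre [0.5435 0.2362 0.0735]
scene white 908 [ 0.5482 -0.3302  0.1368] [-0.462  0.777  0.428] z 0.082 0.187 low [ 0.5174 -0.3216  0.0884] high [ 0.5827 -0.3354  0.1833]
scene blue 406 [ 0.4783 -0.1476  0.1343] [ 0.364 -0.9    0.241] z 0.081 0.168 low [ 0.4954 -0.1545  0.0877] high [ 0.4731 -0.1424  0.164 ]
 rim 457 ((525.5328979492188, -299.7080383300781), (217.35218811035156, 578.875732421875), 11.398146629333496)
 brass [116  60   1  10  10] [ 0.3877 -0.2005  0.0409] 0.0601
 brass [83 64  3  6 15] [ 0.4544 -0.2593  0.0392] 0.0525
 brass [61 93  3  3  5] [ 0.5675 -0.2157  0.0466] 0.048
```

View pics/crop1.png

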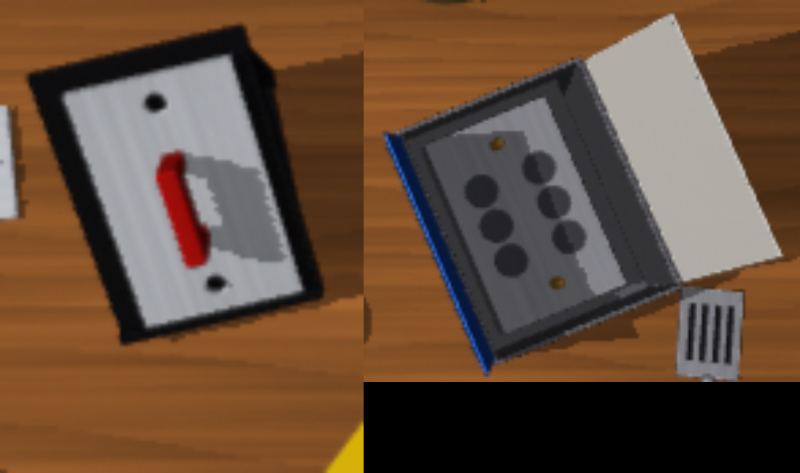

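The enlarged crop confirms it. The bare aluminium plate on the black stand has its red grip at crop (182,210) and holes at (155,102) and (215,283). The mould's brass pins show at crop (497,145) and (557,283), i.e. top pixels ≈(434,223) and (456,274).

```bash
cat >> h.py <<'E'
from scipy.spatial.transform import Rotation as R
def ray(d,u,v):
    K=d["mtx"];A=np.array(d["attitude"]);r=A@np.array([(u-K[0,2])/K[0,0],-(v-K[1,2])/K[1,1],-1.]);return np.array(d["origin"]),r
def onplane(d,u,v,p,n):
    o,r=ray(d,u,v);return o+r*((np.array(p)-o)@n/(r@n))
def delta(p,Rt,s=None):
    s=s or arm.read_state()
    dr=(R.from_matrix(Rt)*R.from_matrix(s["ee_rot"]).inv()).as_rotvec()/np.pi
    print("shift/100mm",((np.array(p)-s["ee_pos"])*10).round(3),"turn",dr.round(4),"|deg|",(np.linalg.norm(dr)*180).round(1))
def down(yaw): # tool x along yaw, z down
    c,s_=np.cos(yaw),np.sin(yaw);return np.array([[c,s_,0],[s_,-c,0],[0,0,-1.]])
E
cat > m2.py <<'E'
from h import *
d=cam("top");f=d["frame"];w=pts(d);ez=np.array([0,0,1.])
def cent(roi,mask):
    n,l,st,c=cv2.connectedComponentsWithStats(mask.astype(np.uint8))
    return [(c[i]+[roi[1].start,roi[0].start],st[i,4]) for i in range(1,n) if st[i,4]>=4]
roi=np.s_[195:300,405:480];hsv=cv2.cvtColor(f,cv2.COLOR_RGB2HSV)[roi]
P=[]
for c,a in cent(roi,(hsv[...,1]>110)&(hsv[...,0]>8)&(hsv[...,0]<30)&(hsv[...,2]>60)):
    print("pin",c,a,onplane(d,*c,[0,0,.045],ez).round(4))
roi=np.s_[195:270,205:262];g=f[roi].max(2)
n=np.array([-.5166,-.1195,.8478]);top=np.array([.5439,.2326,.0734])
for c,a in cent(roi,g<70):
    if a<60: print("hole",c,a,onplane(d,*c,top,n).round(4))
roi=np.s_[215:262,215:250];q=f[roi].astype(int);m=(q[...,0]>90)&(q[...,1]<60)
for c,a in cent(roi,m): print("bar",c,a,onplane(d,*c,top+n*.031,n).round(4))
ux=np.array([-n[0]*n[2],-n[1]*n[2],1-n[2]**2]);ux/=np.linalg.norm(ux)
Rt=np.c_[ux,np.cross(-n,ux),-n];print(Rt)
g=np.array([.5404,.2325,.0712])+n*(.008)
delta(g+n*.10,Rt);delta(g,Rt)
E
python3 m2.py
```

```text
pin [420.73913043 201.11594203] 483 [ 0.6138 -0.1892  0.045 ]
pin [433.33333333 222.46666667] 15 [ 0.5652 -0.2163  0.045 ]
pin [411.32186235 283.39676113] 494 [ 0.4295 -0.1643  0.045 ]
pin [455.75 273.5 ] 16 [ 0.4509 -0.2631  0.045 ]
pin [467.23636364 294.50909091] 275 [ 0.4045 -0.287   0.045 ]
hole [222.26315789 207.73684211] 19 [0.5922 0.2439 0.1044]
hole [232.55555556 235.97222222] 36 [0.5352 0.2292 0.0677]
hole [239.  257.5] 16 [0.4895 0.2206 0.0385]
bar [228.90804598 237.24712644] 174 [0.5292 0.2296 0.1006]
[[ 0.82595626  0.22536016  0.5166    ]
 [ 0.19106034 -0.97423479  0.1195    ]
 [ 0.53036988  0.         -0.8478    ]]
shift/100mm [ 3.066  7.395 -0.679] turn [ 0.0485 -0.1712 -0.0319] |deg| 32.5
shift/100mm [ 3.582  7.514 -1.527] turn [ 0.0485 -0.1712 -0.0319] |deg| 32.5
```

```bash
python3 -m crank '[[0.05,0.12,0.25,0,0,0,1],[0.1,0.23,0.5,0,0,0,1],[0.14,0.35,0.7,0,0,0,1],[0.19,0.46,0.8,0,0,0,1],[0.24,0.58,0.9,0,0,0,1],[0.29,0.69,1,0,0,0,1],[0.33,0.81,1,0,0,0,1],[0.38,0.92,1,0,0,0,1]]'
python3 -m crank '[[0.05,0.12,0,0,0,0,1],[0.1,0.23,0,0,0,0,1],[0.14,0.35,0,0,0,0,1],[0.19,0.46,0,0,0,0,1],[0.24,0.58,0,0,0,0,1],[0.29,0.69,0,0,0,0,1],[0.33,0.81,0,0,0,0,1],[0.38,0.92,0,0,0,0,1]]'
python3 -m crank '[[0.05,0.12,0,0,0,0,1],[0.1,0.23,0,0,0,0,1],[0.14,0.35,0,0,0,0,1],[0.19,0.46,0,0,0,0,1],[0.24,0.58,0,0,0,0,1],[0.29,0.69,0,0,0,0,1],[0.33,0.81,0,0,0,0,1],[0.38,0.92,0,0,0,0,1]]'
python3 -m crank '[[0.05,0.12,0,0,0,0,1],[0.1,0.23,0,0,0,0,1],[0.14,0.35,0,0,0,0,1],[0.19,0.46,0,0,0,0,1],[0.24,0.58,0,0,0,0,1],[0.29,0.69,0,0,0,0,1],[0.33,0.81,0,0,0,0,1],[0.38,0.92,0,0,0,0,1]]'
python3 -m crank '[[0.05,0.12,0,0,0,0,1],[0.1,0.23,0,0,0,0,1],[0.14,0.35,0,0,0,0,1],[0.19,0.46,0,0,0,0,1],[0.24,0.58,0,0,0,0,1],[0.29,0.69,0,0,0,0,1],[0.33,0.81,0,0,0,0,1],[0.38,0.92,0,0,0,0,1]]'
python3 -m crank '[[0.05,0.12,0,0.006,-0.02,-0.004,1],[0.1,0.23,0,0.012,-0.04,-0.008,1],[0.14,0.35,0,0.018,-0.06,-0.012,1],[0.19,0.46,0,0.024,-0.08,-0.016,1],[0.24,0.58,0,0.03,-0.105,-0.02,1],[0.29,0.69,0,0.036,-0.13,-0.024,1],[0.33,0.81,0,0.042,-0.15,-0.028,1],[0.38,0.92,0,0.0485,-0.171,-0.032,1]]'
python3 -m crank '[[0.05,0.12,0,0,0,0,1],[0.1,0.23,0,0,0,0,1],[0.14,0.35,-0.1,0,0,0,1],[0.19,0.46,-0.2,0,0,0,1],[0.24,0.58,-0.35,0,0,0,1],[0.29,0.69,-0.5,0,0,0,1],[0.33,0.81,-0.65,0,0,0,1],[0.38,0.92,-0.8,0,0,0,1]]'
cat > d1.py <<'E'
from h import *
n=np.array([-.5166,-.1195,.8478])
ux=np.array([-n[0]*n[2],-n[1]*n[2],1-n[2]**2]);ux/=np.linalg.norm(ux)
Rt=np.c_[ux,np.cross(-n,ux),-n]
g=np.array([.5406,.2324,.0713])+n*(.008)
delta(g+n*.06,Rt);delta(g,Rt)
E
python3 d1.py
```

```text
time: 1.15
ee_pos: [0.2163, -0.4274, 0.3309]
ee_rot: [[0.946, 0.324, -0.0], [0.324, -0.946, 0.001], [0.0, -0.001, -1.0]]
ft_force: [0.2, -0.2, 1.0]
gripper_width: 0.0852
grip_force: 0.0
time: 2.15
ee_pos: [0.2544, -0.3356, 0.3313]
ee_rot: [[0.946, 0.324, -0.0], [0.324, -0.946, 0.0], [-0.0, -0.0, -1.0]]
ft_force: [0.6, -0.5, -0.6]
gripper_width: 0.0853
grip_force: 0.0
time: 3.15
ee_pos: [0.2924, -0.2436, 0.3313]
ee_rot: [[0.946, 0.324, 0.0], [0.324, -0.946, 0.0], [0.0, -0.0, -1.0]]
ft_force: [0.3, 0.5, -0.1]
gripper_width: 0.0858
grip_force: 0.0
time: 4.15
ee_pos: [0.3304, -0.1516, 0.3313]
ee_rot: [[0.946, 0.324, -0.0], [0.324, -0.946, 0.0], [-0.0, -0.0, -1.0]]
ft_force: [-0.7, 0.0, 0.0]
gripper_width: 0.0858
grip_force: 0.0
time: 5.15
ee_pos: [0.3684, -0.0596, 0.3313]
ee_rot: [[0.946, 0.324, -0.0], [0.324, -0.946, 0.0], [-0.0, -0.0, -1.0]]
ft_force: [0.2, 0.7, -0.2]
gripper_width: 0.0856
grip_force: 0.0
time: 6.15
ee_pos: [0.4062, 0.0324, 0.3314]
ee_rot: [[0.825, 0.224, 0.518], [0.19, -0.975, 0.119], [0.532, 0.0, -0.847]]
ft_force: [-0.0, 0.0, 0.3]
gripper_width: 0.0855
grip_force: 0.0
time: 7.15
ee_pos: [0.4441, 0.1246, 0.2508]
ee_rot: [[0.826, 0.225, 0.516], [0.191, -0.974, 0.119], [0.53, 0.0, -0.848]]
ft_force: [-0.2, 0.6, -0.6]
gripper_width: 0.0854
grip_force: 0.0
shift/100mm [ 0.614  0.997 -1.219] turn [ 0.0002 -0.0002  0.0002] |deg| 0.1
shift/100mm [ 0.924  1.069 -1.728] turn [ 0.0002 -0.0002  0.0002] |deg| 0.1
```

```bash
python3 -m crank '[[0.05,0.12,-0.1,0,0,0,1],[0.1,0.25,-0.2,0,0,0,1],[0.15,0.38,-0.3,0,0,0,1],[0.2,0.5,-0.42,0,0,0,1],[0.25,0.62,-0.54,0,0,0,1],[0.3,0.75,-0.65,0,0,0,1],[0.34,0.88,-0.74,0,0,0,1],[0.356,0.937,-0.795,0,0,0,1]]'
python3 -m crank '[[0.1,0.025,-0.16,0,0,0,1],[0.2,0.05,-0.33,0,0,0,1],[0.3,0.07,-0.49,0,0,0,1],[0.4,0.093,-0.656,0,0,0,1],[0.47,0.11,-0.77,0,0,0,1],[0.52,0.12,-0.853,0,0,0,1],[0.55,0.128,-0.9,0,0,0,1],[0.568,0.132,-0.933,0,0,0,1]]'
python3 d1.py
python3 - <<'E'
from h import *
d=cam("scene");cv2.imwrite("pics/grasp.png",cv2.resize(d["frame"][220:360,320:460],(560,560),interpolation=cv2.INTER_CUBIC)[:,:,::-1])
E
```

```text
time: 8.15
ee_pos: [0.4843, 0.2006, 0.1713]
ee_rot: [[0.822, 0.25, 0.512], [0.212, -0.968, 0.132], [0.529, -0.0, -0.848]]
ft_force: [-0.6, -0.2, -0.7]
gripper_width: 0.0853
grip_force: 0.0
time: 9.15
ee_pos: [0.5411, 0.2134, 0.0785]
ee_rot: [[0.821, 0.249, 0.513], [0.211, -0.968, 0.132], [0.53, 0.0, -0.848]]
ft_force: [0.2, 0.3, -0.3]
gripper_width: 0.0856
grip_force: 0.0
shift/100mm [-0.357  0.109  0.505] turn [ 0.0001 -0.0002 -0.0078] |deg| 1.4
shift/100mm [-0.047  0.181 -0.004] turn [ 0.0001 -0.0002 -0.0078] |deg| 1.4
```

View pics/grasp.png

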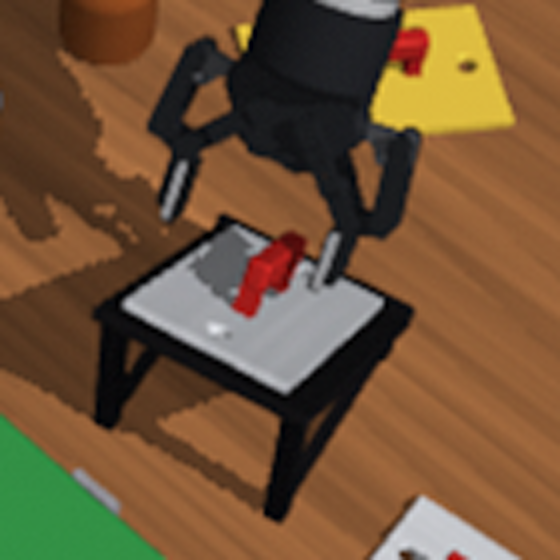

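The crop shows the open fingers on both sides of the red bar, which is at (270,275). The tool is about 18 mm short in y, so I'm checking the joints for a limit.

```bash
python3 - <<'E'
from h import *
print(arm.read_state()["joint_pos"].round(3))
E
python3 -m crank '[[0,0.03,0,0,0,0,1],[-0.01,0.06,0,0,0,-0.002,1],[-0.02,0.09,0,0,0,-0.004,1],[-0.03,0.12,0,0,0,-0.006,1],[-0.04,0.15,0,0,0,-0.008,1],[-0.047,0.181,0,0,0,-0.008,1],[-0.047,0.181,0,0,0,-0.008,1],[-0.047,0.181,0,0,0,-0.008,1]]'
python3 d1.py
python3 - <<'E'
from h import *
print(arm.read_state()["joint_pos"].round(3))
E
```

```text
[ 2.480e-01  3.180e-01 -9.290e-01 -2.340e-01  2.000e-03  3.138e+00]
time: 10.2
ee_pos: [0.5404, 0.2154, 0.0784]
ee_rot: [[0.821, 0.251, 0.513], [0.213, -0.968, 0.132], [0.53, 0.001, -0.848]]
ft_force: [0.3, 0.6, -0.8]
gripper_width: 0.0856
grip_force: 0.0
shift/100mm [-0.349  0.089  0.505] turn [ 0.0003 -0.0002 -0.0082] |deg| 1.5
shift/100mm [-0.039  0.161 -0.004] turn [ 0.0003 -0.0002 -0.0082] |deg| 1.5
[ 0.253  0.318 -0.928 -0.233 -0.     3.141]
```

Joint 6 is at its limit. I'll back off and make the equivalent half turn about the tool axis.

```bash
python3 -m crank '[[-0.1,-0.024,0.17,0,0,0,1],[-0.2,-0.048,0.34,0,0,0,1],[-0.31,-0.072,0.51,0,0,0,1],[-0.31,-0.072,0.51,-0.029,-0.0067,0.047,1],[-0.31,-0.072,0.51,-0.057,-0.013,0.094,1],[-0.31,-0.072,0.51,-0.086,-0.02,0.141,1],[-0.31,-0.072,0.51,-0.115,-0.0267,0.188,1],[-0.31,-0.072,0.51,-0.1435,-0.0332,0.2355,1]]'
python3 -m crank '[[0,0,0,-0.029,-0.0067,0.047,1],[0,0,0,-0.057,-0.013,0.094,1],[0,0,0,-0.086,-0.02,0.141,1],[0,0,0,-0.115,-0.0267,0.188,1],[0,0,0,-0.1435,-0.0332,0.2355,1],[0,0,0,-0.172,-0.04,0.2826,1],[0,0,0,-0.201,-0.0465,0.33,1],[0,0,0,-0.2296,-0.0531,0.3768,1]]'
sed -i 's/^Rt=.*/Rt=np.c_[-ux,-np.cross(-n,ux),-n]/' d1.py; python3 d1.py; python3 -c "
from h import *
print(arm.read_state()['joint_pos'].round(3))"
```

```text
time: 11.2
ee_pos: [0.5093, 0.2082, 0.1294]
ee_rot: [[0.337, 0.794, 0.506], [0.882, -0.454, 0.125], [0.329, 0.405, -0.853]]
ft_force: [-0.1, 0.4, 0.3]
gripper_width: 0.0857
grip_force: 0.0
time: 12.2
ee_pos: [0.5094, 0.2081, 0.1295]
ee_rot: [[-0.717, 0.475, 0.511], [0.602, 0.791, 0.109], [-0.353, 0.385, -0.853]]
ft_force: [-0.8, 0.4, -0.8]
gripper_width: 0.0853
grip_force: 0.0
shift/100mm [-0.039  0.161 -0.005] turn [-0.1353 -0.0329  0.23  ] |deg| 48.4
shift/100mm [ 0.271  0.233 -0.514] turn [-0.1353 -0.0329  0.23  ] |deg| 48.4
[ 0.272  0.159 -0.934 -0.07  -0.032  0.882]
```

```bash
python3 -m crank '[[-0.01,0.04,0,-0.028,-0.007,0.047,1],[-0.02,0.08,0,-0.056,-0.014,0.094,1],[-0.03,0.12,0,-0.084,-0.02,0.141,1],[-0.039,0.161,0,-0.112,-0.027,0.188,1],[-0.039,0.161,0,-0.1353,-0.0329,0.23,1],[0.06,0.185,-0.17,-0.1353,-0.0329,0.23,1],[0.16,0.208,-0.34,-0.1353,-0.0329,0.23,1],[0.24,0.226,-0.463,-0.1353,-0.0329,0.23,1]]'
python3 d1.py
```

```text
time: 13.2
ee_pos: [0.5335, 0.2308, 0.0825]
ee_rot: [[-0.828, -0.221, 0.516], [-0.185, 0.975, 0.119], [-0.53, 0.003, -0.848]]
ft_force: [-0.6, -1.0, 0.3]
gripper_width: 0.0857
grip_force: 0.0
shift/100mm [-0.281 -0.065  0.465] turn [-0.0009 -0.0004  0.0016] |deg| 0.3
shift/100mm [ 0.029  0.007 -0.044] turn [-0.0009 -0.0004  0.0016] |deg| 0.3
```

```bash
python3 -m crank '[[0.029,0.007,-0.044,0,0,0,1],[0.029,0.007,-0.044,0,0,0,0.5],[0.029,0.007,-0.044,0,0,0,0],[0.029,0.007,-0.044,0,0,0,0],[0.029,0.007,-0.044,0,0,0,0],[0.029,0.007,-0.044,0,0,0,0],[0.029,0.007,-0.044,0,0,0,0],[0.029,0.007,-0.044,0,0,0,0]]' 80
python3 -c "
from h import *
s=arm.read_state();print(s['ft_force'],s['moment'],s['gripper_width'])"
```

```text
time: 14.2
ee_pos: [0.5363, 0.2313, 0.0794]
ee_rot: [[-0.827, -0.221, 0.517], [-0.186, 0.975, 0.119], [-0.531, 0.002, -0.847]]
ft_force: [-3.6, -1.6, 6.4]
gripper_width: 0.0127
grip_force: 78.6
[-3.56316635 -1.56127183  6.36487811] [-0.31305435  0.48706618  0.00733349] 0.012665565959854831
```

```bash
python3 -m crank '[[-0.04,-0.01,0.07,0,0,0,0],[-0.09,-0.02,0.15,0,0,0,0],[-0.17,-0.04,0.28,0,0,0,0],[-0.26,-0.06,0.42,0,0,0,0],[-0.34,-0.08,0.56,0,0,0,0],[-0.4,-0.1,0.68,0,0,0,0],[-0.4,-0.1,0.82,0,0,0,0],[-0.4,-0.1,0.95,0,0,0,0]]'
cat > d2.py <<'E'
from h import *
import sys
z=float(sys.argv[1]);delta([.5083,-.2405,z],down(np.radians(202.26)))
s=arm.read_state();print(s["moment"].round(2),s["joint_pos"].round(2))
E
python3 d2.py .27
```

```text
time: 15.2
ee_pos: [0.4944, 0.221, 0.1735]
ee_rot: [[-0.829, -0.221, 0.514], [-0.186, 0.975, 0.119], [-0.528, 0.003, -0.849]]
ft_force: [-0.3, -0.0, -4.1]
gripper_width: 0.013
grip_force: 78.4
shift/100mm [ 0.139 -4.615  0.965] turn [-0.0542  0.1688  0.0518] |deg| 33.2
[-0.26  0.94 -0.03] [ 0.31  0.06 -0.9   0.06 -0.04  0.07]
```

```bash
python3 -m crank '[[0,-0.04,0.12,-0.005,0.015,0.005,0],[0,-0.1,0.25,-0.01,0.035,0.011,0],[0,-0.2,0.4,-0.02,0.06,0.018,0],[0,-0.33,0.55,-0.027,0.085,0.026,0],[0,-0.47,0.7,-0.035,0.11,0.034,0],[0,-0.62,0.82,-0.044,0.135,0.042,0],[0,-0.77,0.92,-0.051,0.158,0.049,0],[0,-0.92,0.965,-0.0542,0.1688,0.0518,0]]'
python3 -m crank '[[0,-0.12,0,0,0,0,0],[0,-0.23,0,0,0,0,0],[0.01,-0.35,0,0,0,0,0],[0.01,-0.46,0,0,0,0,0],[0.02,-0.58,0,0,0,0,0],[0.02,-0.7,0,0,0,0,0],[0.03,-0.81,0,0,0,0,0],[0.035,-0.92,0,0,0,0,0]]'
python3 -m crank '[[0,-0.12,0,0,0,0,0],[0,-0.23,0,0,0,0,0],[0.01,-0.35,0,0,0,0,0],[0.01,-0.46,0,0,0,0,0],[0.02,-0.58,0,0,0,0,0],[0.02,-0.7,0,0,0,0,0],[0.03,-0.81,0,0,0,0,0],[0.035,-0.92,0,0,0,0,0]]'
python3 -m crank '[[0,-0.12,0,0,0,0,0],[0,-0.23,0,0,0,0,0],[0.01,-0.35,0,0,0,0,0],[0.01,-0.46,0,0,0,0,0],[0.02,-0.58,0,0,0,0,0],[0.02,-0.7,0,0,0,0,0],[0.03,-0.81,0,0,0,0,0],[0.035,-0.92,0,0,0,0,0]]'
python3 -m crank '[[0,-0.12,0,0,0,0,0],[0,-0.23,0,0,0,0,0],[0.01,-0.35,0,0,0,0,0],[0.01,-0.48,0,0,0,0,0],[0.02,-0.62,0,0,0,0,0],[0.02,-0.76,0,0,0,0,0],[0.03,-0.88,0,0,0,0,0],[0.035,-0.92,0,0,0,0,0]]'
python3 d2.py .27
python3 - <<'E'
from h import *
for n in("top","scene"):
    d=cam(n);np.savez(n+"1.npz",**d)
    cv2.imwrite(f"pics/{n}1.png",cv2.resize(d["frame"][130:330,360:560] if n=="top" else d["frame"][60:260,150:350],(600,600),interpolation=cv2.INTER_CUBIC)[:,:,::-1])
a=cv2.imread("pics/top1.png");b=cv2.imread("pics/scene1.png");cv2.imwrite("pics/both1.png",cv2.resize(np.hstack([a,b]),(800,400)))
E
```

```text
time: 16.2
ee_pos: [0.4961, 0.129, 0.2707]
ee_rot: [[-0.925, -0.379, 0.0], [-0.379, 0.925, 0.001], [-0.001, 0.0, -1.0]]
ft_force: [-0.9, 0.2, -3.7]
gripper_width: 0.0125
grip_force: 78.3
time: 17.2
ee_pos: [0.4999, 0.0367, 0.2703]
ee_rot: [[-0.925, -0.379, 0.002], [-0.379, 0.925, 0.001], [-0.003, -0.0, -1.0]]
ft_force: [0.2, -0.7, -5.0]
gripper_width: 0.0126
grip_force: 78.3
time: 18.2
ee_pos: [0.5034, -0.0553, 0.2703]
ee_rot: [[-0.925, -0.379, 0.002], [-0.379, 0.925, 0.001], [-0.003, -0.0, -1.0]]
ft_force: [0.8, -0.6, -3.3]
gripper_width: 0.0126
grip_force: 78.3
time: 19.2
ee_pos: [0.5069, -0.1473, 0.2703]
ee_rot: [[-0.925, -0.379, 0.002], [-0.379, 0.925, 0.001], [-0.003, 0.0, -1.0]]
ft_force: [0.5, -0.2, -4.3]
gripper_width: 0.0124
grip_force: 78.3
time: 20.2
ee_pos: [0.5103, -0.2395, 0.2702]
ee_rot: [[-0.926, -0.378, 0.002], [-0.378, 0.926, 0.001], [-0.003, 0.0, -1.0]]
ft_force: [0.4, 0.5, -3.7]
gripper_width: 0.0126
grip_force: 78.3
shift/100mm [-0.02  -0.01  -0.002] turn [-0.0003  0.0008  0.0003] |deg| 0.2
[ 0.02 -0.03  0.03] [-0.57  0.33 -0.09  1.15  0.   -0.96]
```

View pics/both1.png

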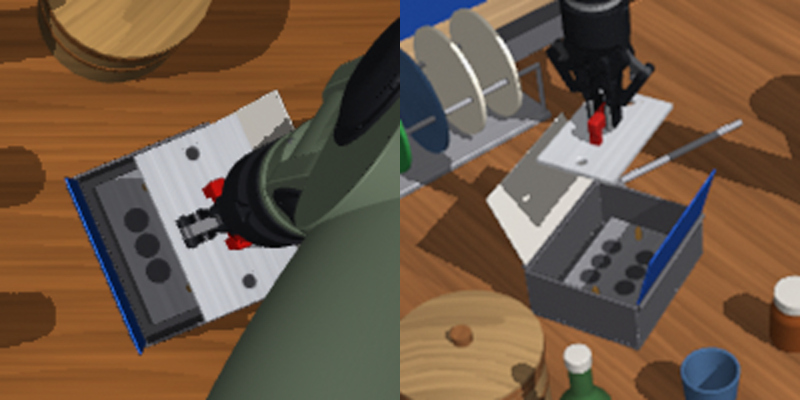

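Top crop: the plate hangs level above the box with its holes at (192,153) and (249,280). Scene crop: the plate is held by the red grip over the box. Now I'll measure the holes against the pins.

```bash
cat > m3.py <<'E'
from h import *
d=dict(np.load("top1.npz"));f=d["frame"];w=pts(d)
m=(f.min(2)>150)&(abs(w[...,2]-.26)<.012);p=w[m];print("plate z",np.median(p[:,2]).round(4),len(p))
A=np.c_[p[:,:2],np.ones(len(p))];c=np.linalg.lstsq(A,p[:,2],rcond=None)[0];print("slopes deg",np.degrees(c[:2]).round(2))
H=[]
for (u,v) in((456,206),(484,270)):
    g=f[v-7:v+8,u-7:u+8].max(2);n,l,st,cc=cv2.connectedComponentsWithStats((g<110).astype(np.uint8))
    i=1+np.argmax(st[1:,4]);q=cc[i]+[u-7,v-7]
    # intensity-weighted centroid
    wt=np.clip(170-g.astype(float),0,None);yy,xx=np.mgrid[0:15,0:15];k=np.hypot(xx-cc[i][0],yy-cc[i][1])<5
    q2=np.array([(wt*xx*k).sum(),(wt*yy*k).sum()])/(wt*k).sum()+[u-7,v-7]
    h=onplane(d,*q2,[0,0,.261],np.array([0,0,1.]));H.append(h);print(q,q2,st[i,4],h.round(4))
H=np.array(H);e=H[0]-H[1];print("dist",np.linalg.norm(e),"yaw",np.degrees(np.arctan2(e[1],e[0])),"mid",H.mean(0).round(4),"TCP",arm.read_state()["ee_pos"].round(4))
E
python3 m3.py
```

```text
plate z 0.2607 3087
slopes deg [0.05 0.03]
[455.63333333 206.36666667] [455.76968241 206.3055778 ] 30 [ 0.5662 -0.2152  0.261 ]
[484.22222222 270.16666667] [484.20526449 270.1589471 ] 36 [ 0.4516 -0.262   0.261 ]
dist 0.12380610387206052 yaw 22.253750279475334 mid [ 0.5089 -0.2386  0.261 ] TCP [ 0.5103 -0.2389  0.2701]
```

```bash
python3 -m crank '[[0,-0.018,-0.06,0,0,0,0],[0,-0.018,-0.18,0,0,0,0],[0,-0.018,-0.32,0,0,0,0],[0,-0.018,-0.46,0,0,0,0],[0,-0.018,-0.6,0,0,0,0],[0,-0.018,-0.74,0,0,0,0],[0,-0.018,-0.88,0,0,0,0],[0,-0.018,-1,0,0,0,0]]'
python3 -m crank '[[0,0,-0.13,0,0,0,0],[0,0,-0.27,0,0,0,0],[0,0,-0.41,0,0,0,0],[0,0,-0.55,0,0,0,0],[0,0,-0.69,0,0,0,0],[0,0,-0.82,0,0,0,0],[0,0,-0.9,0,0,0,0],[0,0,-0.93,0,0,0,0]]'
python3 - <<'E'
from h import *
out=[]
for n in("top","scene"):
    d=cam(n);f=d["frame"];np.savez(n+"2.npz",**d)
    f=f[190:300,390:500] if n=="top" else f[130:240,205:315]
    out.append(cv2.resize(f,(400,400),interpolation=cv2.INTER_CUBIC))
cv2.imwrite("pics/both2.png",np.hstack(out)[:,:,::-1])
E
```

```text
time: 21.3
ee_pos: [0.5102, -0.2403, 0.1693]
ee_rot: [[-0.925, -0.379, 0.002], [-0.379, 0.925, 0.001], [-0.002, 0.0, -1.0]]
ft_force: [-0.6, -0.0, -4.2]
gripper_width: 0.0127
grip_force: 78.4
time: 22.3
ee_pos: [0.5101, -0.2402, 0.0767]
ee_rot: [[-0.925, -0.379, 0.002], [-0.379, 0.925, 0.001], [-0.002, 0.001, -1.0]]
ft_force: [0.7, -0.7, -4.5]
gripper_width: 0.0129
grip_force: 78.4
```

View pics/both2.png

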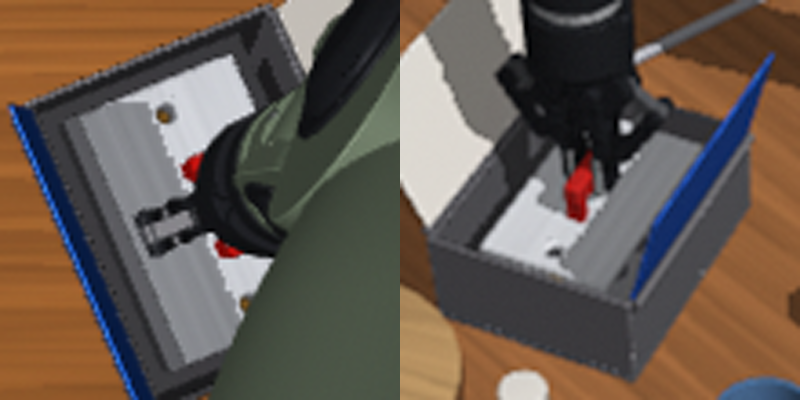

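In the top crop the brass pins show inside the holes, at (163,115) and (246,302), in line once parallax is allowed for. I'll lower gently.

```bash
python3 -m crank '[[0,0,-0.03,0,0,0,0],[0,0,-0.06,0,0,0,0],[0,0,-0.09,0,0,0,0],[0,0,-0.12,0,0,0,0],[0,0,-0.14,0,0,0,0],[0,0,-0.16,0,0,0,0],[0,0,-0.17,0,0,0,0],[0,0,-0.18,0,0,0,0]]'
python3 -c "
from h import *
s=arm.read_state();print(s['ft_force'].round(2),s['moment'].round(2),s['ee_pos'].round(4))"
```

```text
time: 23.4
ee_pos: [0.5103, -0.2404, 0.0592]
ee_rot: [[-0.925, -0.379, 0.002], [-0.379, 0.925, 0.001], [-0.003, -0.0, -1.0]]
ft_force: [0.4, 0.4, -4.9]
gripper_width: 0.0122
grip_force: 78.4
[ 0.39  0.37 -4.85] [-0.02 -0.05 -0.03] [ 0.5103 -0.2404  0.0592]
```

```bash
python3 -m crank '[[0,0,-0.01,0,0,0,0],[0,0,-0.02,0,0,0,0],[0,0,-0.03,0,0,0,0],[0,0,-0.04,0,0,0,0],[0,0,-0.05,0,0,0,0],[0,0,-0.06,0,0,0,0],[0,0,-0.07,0,0,0,0],[0,0,-0.08,0,0,0,0]]'
python3 -c "
from h import *
s=arm.read_state();print(s['ft_force'].round(2),s['moment'].round(2),s['ee_pos'].round(4))"
```

```text
time: 24.4
ee_pos: [0.5103, -0.2404, 0.0512]
ee_rot: [[-0.925, -0.379, 0.002], [-0.379, 0.925, 0.001], [-0.003, -0.0, -1.0]]
ft_force: [-0.5, -0.2, -4.2]
gripper_width: 0.0122
grip_force: 78.4
[-0.5  -0.17 -4.18] [-0.01  0.02 -0.04] [ 0.5103 -0.2404  0.0512]
```

```bash
python3 -m crank '[[0,0,-0.01,0,0,0,0],[0,0,-0.02,0,0,0,0],[0,0,-0.03,0,0,0,0],[0,0,-0.038,0,0,0,0],[0,0,-0.046,0,0,0,0],[0,0,-0.052,0,0,0,0],[0,0,-0.058,0,0,0,0],[0,0,-0.06,0,0,0,0]]'
python3 -c "
from h import *
s=arm.read_state();print(s['ft_force'].round(2),s['moment'].round(2),s['ee_pos'].round(4))"
```

```text
time: 25.4
ee_pos: [0.5103, -0.2404, 0.0452]
ee_rot: [[-0.925, -0.379, 0.002], [-0.379, 0.925, 0.001], [-0.002, 0.0, -1.0]]
ft_force: [-0.0, 0.0, -3.9]
gripper_width: 0.0127
grip_force: 78.4
[-0.01  0.04 -3.87] [-0.01  0.02 -0.01] [ 0.5103 -0.2404  0.0452]
```

```bash
python3 -m crank '[[0,0,-0.003,0,0,0,0],[0,0,-0.006,0,0,0,0],[0,0,-0.008,0,0,0,0],[0,0,-0.01,0,0,0,0],[0,0,-0.012,0,0,0,0],[0,0,-0.014,0,0,0,0],[0,0,-0.015,0,0,0,0],[0,0,-0.015,0,0,0,0]]'
```

```text
time: 26.4
ee_pos: [0.5104, -0.2404, 0.0451]
ee_rot: [[-0.925, -0.379, 0.003], [-0.379, 0.925, 0.0], [-0.003, -0.001, -1.0]]
ft_force: [-3.1, 2.7, 11.8]
gripper_width: 0.0127
grip_force: 80.4
```

The force came up to +12 N at the expected height, so the plate is seated flush. I'll let go, rise, and go to the outside of the blue flap.

```bash
python3 -m crank '[[0,0,0,0,0,0,0.2],[0,0,0,0,0,0,0.5],[0,0,0,0,0,0,0.5],[0,0,0,0,0,0,0.5],[0,0,0,0,0,0,0.5],[0,0,0,0,0,0,0.5],[0,0,0.05,0,0,0,0.5],[0,0,0.1,0,0,0,0.5]]' 40
python3 -m crank '[[0,0,0.1,0,0,0,0.5],[0,0,0.2,0,0,0,0.5],[0,0,0.33,0,0,0,0.5],[0,0,0.47,0,0,0,0.5],[0,0,0.6,0,0,0,0.5],[0,0,0.74,0,0,0,0.3],[0,0,0.88,0,0,0,0],[0,0,1,0,0,0,0]]'
python3 -m crank '[[0,0,0.15,0,0,0,0],[0,0,0.3,0,0,0,0],[0,0,0.45,0,0,0,0],[-0.05,0.12,0.6,0,0,0,0],[-0.12,0.3,0.65,0,0,0,0],[-0.2,0.5,0.65,0,0,0,0],[-0.29,0.72,0.65,0,0,0,0],[-0.379,0.926,0.65,0,0,0,0]]'
python3 - <<'E'
from h import *
out=[]
for n in("top","scene"):
    d=cam(n);f=d["frame"]
    f=f[170:310,390:530] if n=="top" else f[110:250,195:335]
    out.append(cv2.resize(f,(400,400),interpolation=cv2.INTER_CUBIC))
cv2.imwrite("pics/both3.png",np.hstack(out)[:,:,::-1])
s=arm.read_state();p=(s["ee_pos"]-[.5103,-.2404,0]);print("case xy,z",[(p[0]*.926+p[1]*.379).round(4),(-p[0]*.379+p[1]*.926).round(4)],p[2].round(4))
E
```

```text
time: 27.4
ee_pos: [0.5104, -0.2404, 0.0542]
ee_rot: [[-0.925, -0.379, 0.002], [-0.379, 0.925, 0.001], [-0.003, -0.0, -1.0]]
ft_force: [-0.4, 0.8, -0.8]
gripper_width: 0.0429
grip_force: 0.0
time: 28.4
ee_pos: [0.5104, -0.2404, 0.1548]
ee_rot: [[-0.925, -0.379, 0.003], [-0.379, 0.925, 0.001], [-0.003, -0.0, -1.0]]
ft_force: [0.4, 0.1, -0.7]
gripper_width: 0.0
grip_force: 0.0
time: 29.4
ee_pos: [0.4712, -0.1457, 0.2186]
ee_rot: [[-0.925, -0.38, 0.002], [-0.38, 0.925, 0.002], [-0.002, 0.001, -1.0]]
ft_force: [-0.3, 0.3, -0.3]
gripper_width: 0.0001
grip_force: 0.0
case xy,z [np.float64(-0.0005), np.float64(0.1034)] 0.2187
```

View pics/both3.png

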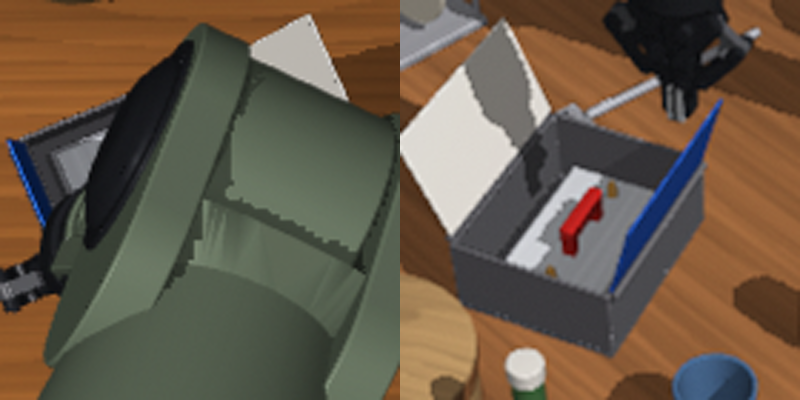

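Scene crop: the plate lies flush with the pins showing through it at (550,270) and (612,188), and the flaps are untouched. The closed gripper is now beyond the blue flap, so I'll fold that down next.

```bash
python3 -m crank '[[-0.06,0.15,0,0,0,0,0],[-0.12,0.3,0,0,0,0,0],[-0.178,0.435,-0.05,0,0,0,0],[-0.178,0.435,-0.2,0,0,0,0],[-0.178,0.435,-0.35,0,0,0,0],[-0.178,0.435,-0.5,0,0,0,0],[-0.178,0.435,-0.65,0,0,0,0],[-0.178,0.435,-0.74,0,0,0,0]]'
python3 -m crank '[[0.042,-0.102,0,0,0,0,0],[0.083,-0.204,0,0,0,0,0],[0.125,-0.306,0,0,0,0,0],[0.167,-0.407,0,0,0,0,0],[0.2,-0.49,0,0,0,0,0],[0.246,-0.602,0,0,0,0,0],[0.292,-0.713,0,0,0,0,0],[0.337,-0.824,-0.02,0,0,0,0]]'
python3 -m crank '[[0.034,-0.083,-0.06,0,0,0,0],[0.072,-0.176,-0.15,0,0,0,0],[0.095,-0.231,-0.25,0,0,0,0],[0.117,-0.287,-0.36,0,0,0,0],[0.125,-0.306,-0.43,0,0,0,0],[0.133,-0.324,-0.49,0,0,0,0],[0.136,-0.333,-0.54,0,0,0,0],[0.136,-0.333,-0.58,0,0,0,0]]'
python3 - <<'E'
from h import *
d=cam("scene");w=pts(d);f=d["frame"].astype(int)
m=(f[...,2]>f[...,0]+40)&(w[...,2]>.07)&(w[...,2]<.17)&(np.hypot(w[...,0]-.5103,w[...,1]+.2404)<.15)
p=w[m];A=np.c_[p[:,:2],np.ones(len(p))];yc=-(p[:,0]-.5103)*.379+(p[:,1]+.2404)*.926
print(len(p),yc.min(),yc.max(),np.polyfit(yc,p[:,2],1),"deg",np.degrees(np.arctan(np.polyfit(yc,p[:,2],1)[0])))
E
```

```text
time: 30.5
ee_pos: [0.4539, -0.1037, 0.1438]
ee_rot: [[-0.925, -0.379, 0.001], [-0.379, 0.925, 0.001], [-0.002, 0.001, -1.0]]
ft_force: [0.1, -0.2, -0.7]
gripper_width: 0.0001
grip_force: 0.0
time: 31.5
ee_pos: [0.4886, -0.1875, 0.1427]
ee_rot: [[-0.925, -0.379, 0.002], [-0.379, 0.925, 0.001], [-0.003, -0.0, -1.0]]
ft_force: [-0.2, 1.3, -0.1]
gripper_width: 0.0
grip_force: 0.4
time: 32.5
ee_pos: [0.5018, -0.2199, 0.0845]
ee_rot: [[-0.925, -0.379, 0.002], [-0.379, 0.925, 0.001], [-0.002, -0.0, -1.0]]
ft_force: [-0.3, -1.0, 0.4]
gripper_width: 0.0001
grip_force: 0.3
1379 -0.003051911574738369 0.08551696949163773 [-0.01060168  0.08457812] deg -0.6074090478266015
```

```bash
python3 -m crank '[[0,0,-0.007,0,0,0,0],[0,0,-0.014,0,0,0,0],[0,0,-0.02,0,0,0,0],[0,0,-0.024,0,0,0,0],[0,0,-0.028,0,0,0,0],[0,0,-0.03,0,0,0,0],[0,0,-0.03,0,0,0,0],[0,0,-0.03,0,0,0,0]]'
```

```text
time: 33.55
ee_pos: [0.502, -0.22, 0.0829]
ee_rot: [[-0.925, -0.379, 0.003], [-0.379, 0.925, 0.001], [-0.003, -0.001, -1.0]]
ft_force: [-2.1, 2.3, 10.0]
gripper_width: 0.0001
grip_force: 4.8
```

Blue flap is down at its stop: 10 N at z = 83 mm. Now over to the outside of the white flap.

```bash
python3 -m crank '[[0,0,0.08,0,0,0,0],[0,0,0.2,0,0,0,0],[0,0,0.34,0,0,0,0],[0,0,0.48,0,0,0,0],[0,0,0.62,0,0,0,0],[0,0,0.76,0,0,0,0],[0,0,0.9,0,0,0,0],[0,0,1,0,0,0,0]]'
python3 -m crank '[[0,0,0.17,0,0,0,0],[0,0,0.34,0,0,0,0],[0.04,-0.1,0.48,0,0,0,0],[0.11,-0.26,0.48,0,0,0,0],[0.18,-0.44,0.48,0,0,0,0],[0.25,-0.62,0.48,0,0,0,0],[0.33,-0.81,0.48,0,0,0,0],[0.41,-1,0.48,0,0,0,0]]'
python3 -m crank '[[0.075,-0.18,0,0,0,0,0],[0.15,-0.37,0,0,0,0,0],[0.225,-0.55,0,0,0,0,0],[0.3,-0.73,0,0,0,0,0],[0.3,-0.73,-0.16,0,0,0,0],[0.3,-0.73,-0.34,0,0,0,0],[0.3,-0.73,-0.52,0,0,0,0],[0.3,-0.73,-0.66,0,0,0,0]]'
cat > c.py <<'E'
from h import *
s=arm.read_state();p=(s["ee_pos"]-[.5103,-.2404,0]);print("case xy,z",(p[0]*.926+p[1]*.379).round(4),(-p[0]*.379+p[1]*.926).round(4),p[2].round(4),s["joint_pos"].round(2))
E
python3 c.py
```

```text
time: 34.55
ee_pos: [0.5021, -0.2201, 0.1829]
ee_rot: [[-0.925, -0.379, 0.003], [-0.379, 0.925, 0.001], [-0.003, -0.001, -1.0]]
ft_force: [-0.0, 0.2, -0.2]
gripper_width: 0.0001
grip_force: 0.0
time: 35.55
ee_pos: [0.5429, -0.3211, 0.2286]
ee_rot: [[-0.926, -0.378, 0.001], [-0.378, 0.926, 0.002], [-0.002, 0.001, -1.0]]
ft_force: [-0.2, 0.1, -0.7]
gripper_width: 0.0002
grip_force: 0.0
time: 36.55
ee_pos: [0.5719, -0.3918, 0.1612]
ee_rot: [[-0.925, -0.379, 0.0], [-0.379, 0.925, 0.003], [-0.001, 0.003, -1.0]]
ft_force: [0.0, -0.8, 0.8]
gripper_width: 0.0003
grip_force: 0.0
case xy,z -0.0003 -0.1635 0.1612 [-0.71  0.64  0.14  1.07  0.   -1.1 ]
```

```bash
python3 -m crank '[[-0.047,0.116,0,0,0,0,0],[-0.095,0.23,0,0,0,0,0],[-0.142,0.347,0,0,0,0,0],[-0.19,0.463,0,0,0,0,0],[-0.237,0.58,0,0,0,0,0],[-0.284,0.695,0,0,0,0,0],[-0.33,0.81,0,0,0,0,0],[-0.379,0.926,0,0,0,0,0]]'
python3 -m crank '[[-0.049,0.12,0.02,0,0,0,0],[-0.095,0.23,-0.06,0,0,0,0],[-0.14,0.343,-0.16,0,0,0,0],[-0.17,0.417,-0.28,0,0,0,0],[-0.2,0.49,-0.42,0,0,0,0],[-0.212,0.519,-0.53,0,0,0,0],[-0.22,0.537,-0.62,0,0,0,0],[-0.224,0.546,-0.69,0,0,0,0]]'
python3 c.py
python3 -m crank '[[0,0,-0.01,0,0,0,0],[0,0,-0.02,0,0,0,0],[0,0,-0.03,0,0,0,0],[0,0,-0.04,0,0,0,0],[0,0,-0.043,0,0,0,0],[0,0,-0.046,0,0,0,0],[0,0,-0.05,0,0,0,0],[0,0,-0.05,0,0,0,0]]'
```

```text
time: 37.55
ee_pos: [0.5346, -0.2996, 0.1636]
ee_rot: [[-0.925, -0.379, 0.002], [-0.379, 0.925, 0.001], [-0.002, 0.0, -1.0]]
ft_force: [0.8, -0.4, -0.6]
gripper_width: -0.0001
grip_force: 0.3
time: 38.55
ee_pos: [0.5125, -0.2457, 0.0941]
ee_rot: [[-0.925, -0.379, 0.002], [-0.379, 0.925, 0.001], [-0.002, 0.0, -1.0]]
ft_force: [-0.6, -0.1, 1.2]
gripper_width: -0.0004
grip_force: 0.2
case xy,z -0.0 -0.0058 0.0941 [-0.58  0.48 -0.33  0.75  0.   -0.97]
time: 39.55
ee_pos: [0.5126, -0.2457, 0.0898]
ee_rot: [[-0.925, -0.379, 0.002], [-0.379, 0.925, 0.001], [-0.003, -0.0, -1.0]]
ft_force: [-0.9, -0.5, 0.1]
gripper_width: 0.0001
grip_force: 0.1
```

```bash
python3 -m crank '[[0,0,-0.006,0,0,0,0],[0,0,-0.012,0,0,0,0],[0,0,-0.017,0,0,0,0],[0,0,-0.021,0,0,0,0],[0,0,-0.024,0,0,0,0],[0,0,-0.026,0,0,0,0],[0,0,-0.027,0,0,0,0],[0,0,-0.027,0,0,0,0]]'
```

```text
time: 40.55
ee_pos: [0.5126, -0.2457, 0.0879]
ee_rot: [[-0.925, -0.379, 0.003], [-0.379, 0.925, 0.001], [-0.003, -0.0, -1.0]]
ft_force: [-1.8, 0.2, 6.9]
gripper_width: -0.0004
grip_force: 3.9
```

White flap is at its stop: 7 N at z = 88 mm. I'll retreat upwards and check.

```bash
python3 -m crank '[[0,0,0.08,0,0,0,0],[0,0,0.2,0,0,0,0],[0,0,0.34,0,0,0,0],[0,0,0.48,0,0,0,0],[0,0,0.62,0,0,0,0],[0,0,0.76,0,0,0,0],[0,0,0.9,0,0,0,0],[0,0,1,0,0,0,0]]'
python3 -m crank '[[-0.05,0,0.1,0,0,0,0],[-0.1,0,0.2,0,0,0,0],[-0.2,0,0.33,0,0,0,0],[-0.3,0,0.47,0,0,0,0],[-0.4,0,0.6,0,0,0,0],[-0.5,0,0.74,0,0,0,0],[-0.6,0,0.8,0,0,0,0],[-0.6,0,0.8,0,0,0,0]]'
python3 - <<'E'
from h import *
d=cam("scene");w=pts(d);f=d["frame"].astype(int);cv2.imwrite("pics/end.png",d["frame"][:,:,::-1])
yc=-(w[...,0]-.5103)*.379+(w[...,1]+.2404)*.926;xc=(w[...,0]-.5103)*.926+(w[...,1]+.2404)*.379
for a,b in((-.07,0.015),(.035,.075)):
    m=(abs(xc)<.08)&(yc>a)&(yc<b)&(w[...,2]>.06)&(w[...,2]<.15);k=np.polyfit(yc[m],w[...,2][m],1);print(m.sum(),np.median(w[...,2][m]),"deg",np.degrees(k[0]),np.median(f[m],0))
E
```

```text
time: 41.55
ee_pos: [0.5128, -0.2459, 0.1882]
ee_rot: [[-0.925, -0.379, 0.003], [-0.379, 0.925, 0.001], [-0.003, -0.001, -1.0]]
ft_force: [-0.1, 0.1, -0.7]
gripper_width: 0.0001
grip_force: 0.0
time: 42.55
ee_pos: [0.4522, -0.2459, 0.2677]
ee_rot: [[-0.926, -0.378, 0.003], [-0.378, 0.926, 0.0], [-0.003, -0.001, -1.0]]
ft_force: [-0.3, 0.3, -0.3]
gripper_width: -0.0
grip_force: 0.0
1350 0.08743072748562508 deg 0.04075223621284464 [213. 209. 203.]
655 0.08275202912300994 deg 0.45799430079040887 [ 32.  74. 164.]
```

View pics/end.png

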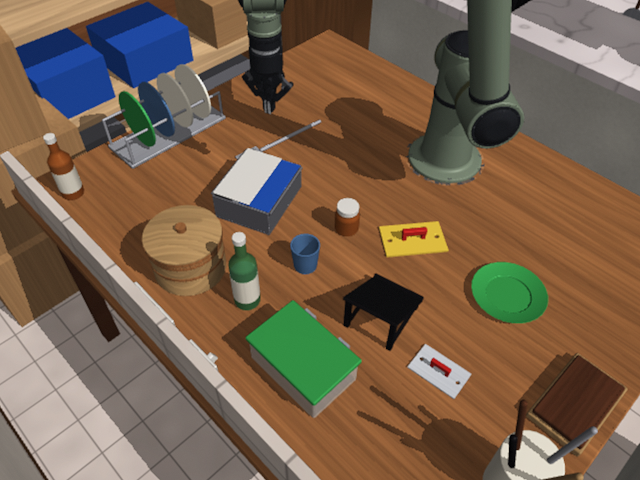

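The box at (258,188) is closed with the white flap lying over the blue one. The stand at (385,305) is empty, everything else stands where it was, and the gripper is clear at (268,100).

```bash
python3 -c "
from station import sign_off
print(sign_off())"
```

```text
the job is handed in; nothing more can be done
None
```

The cover plate is seated flush over both pins, the blue flap is folded down with the white flap closed over it, nothing else on the bench was moved, and the job is handed in after about 43 s of robot time.

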